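Load the desktop engraver and latch its sliding guard

TASK

The small white desktop engraver on the desk mat is open. Lay the memory stick flat in the engraver's nest, between its four corner posts, either way round, and let go of it. Then push the sliding guard shut over it, gently and without slamming, until the latch clicks and keeps the guard shut by itself; do not force the guard against its end stop, and leave the other things on the desk where they are.

Things in the scene. Friction and masses are not known exactly. Their poses are not given: they have to be found in the camera images.
- usb_stick: Memory stick, cap on: a flat bar 18 x 54 x 8 mm, 14 g, lying loose on the bare desk left of the mat (desk surface there at z = -0.004; the mat's top is z = 0). Origin: centre of its underside; y runs along the 54 mm length, z up. Grip it across its 18 mm width.
- engraver: Desktop engraver, fixed on the mat, white base 30 mm high. Origin at z 0 below it; x to its back (away from the robot), y along the bed to the robot's left. Base: x -85 to 85 mm, y -180 to 230 mm. Open bed (z 30 mm) on the left; on the right a grey housing (y -175 to -47 mm, top 85 mm) inside the open guard.
- nest (a point): Centre of the pocket floor of the nest, a grey 44 mm wide plate on the bed at engraver (0, 100, 33) mm; axes as the engraver's. Four corner posts, 6 mm high, leave a pocket of 21 (x) by 57 (y) mm for the stick, 24 by 60 mm in the upper 2 mm. Between the posts the long sides are open for 45 mm, so fingers can stand beside the stick.
- guard (a joint): Sliding guard hood, white with amber panes, 160 (x) by 170 (y) mm, roof top z 95 mm. Value in m: how far open (0.135 to 0.158 at first); it falls as the guard is pushed along the engraver's +y over the bed (leading wall at engraver y = 160 mm minus the value). Friction 1.5 N; a spring pulls it open: 1 N at 0.15, 4 N at 0. A push over 25 N cracks its panes; closing faster than 0.25 m/s is slamming.
- push_face (a point): Middle of the flat right-hand (-y) face of the white filter unit (fan grille on top) on the guard's roof, moving with it: engraver x 0, y = 27 mm minus the guard's value, z 115 mm; axes as the engraver's. The unit is 100 (x) by 96 (y) mm, z 95 to 131 mm; the roof reaches 37 mm out in front of this face. Push here towards +y with closed fingers pointing down.
- latch_seat (a point): Nominal place of the dark steel latch on the base's left end (50 x 48 mm, top z 69 mm). In the last 9 mm the guard's tongue presses its sprung bolt down: the push rises from 5 to about 13 N, falls to 9 N, climbs to 12 N against a rubber buffer, then the bolt snaps up behind the tongue (click, with a brief drop); 1.5 mm further the buffer bottoms out and the push climbs steeply.
- latch_screw (a point): One of two screws that clamp the latch's slotted foot, on the base. The latch may sit 9 mm either way along the slots, so the click comes anywhere from guard value +0.009 to -0.009; which is not measured and must be felt. Let go before the click, the guard springs back open to about 0.12; after it, it rests where the bolt holds it.
- card_case: Black memory card case 44 x 52 x 9 mm on the bare desk, a bystander; origin: centre of its underside.
- earbud_case: Black oval earbud case 45 x 68 x 30 mm on the bare desk, a bystander; origin: centre of its underside.
- tape_roll: Roll of tan tape, 96 mm across, 25 mm high, on the bare desk, a bystander; origin: centre of its underside.
Not all that is in view belongs to the job. What is shaped like the usb_stick but blue or turquoise is not meant.

How it is judged:
By the outcome, as a careful person would: the job done as asked, in the order asked, and still so for the second after the job is handed in, with the robot touching nothing.
It also fails if it takes over 58 s, if anything falls off the work surface, if the arm or the gripper's body presses on something with over 40 N, if the wrist force passes 120 N, or if a joint passes its speed limit or range.

ROBOT

A 6-joint arm with a two-finger parallel gripper is mounted at the origin on a cart in front of the work surface, level with it; the furniture and walls round the work are solid. World frame = base frame: x ahead of the robot, y to its left, z up, the work surface at z = 0. Lengths are in m, angles in rad, forces in N, time in s.
With the tool pointing down it reaches from about 0.3 to 0.75 m from the base axis. Payload 8.5 kg.
Tool frame: the origin (TCP) lies on the centre line of the jaws, within the pads' length; the fingertips stand 14 mm ahead of it and the grasp point (between the pads) lies 5 mm behind it; z points along the fingers, y is the line along which they close (so a half turn about z gives the same grasp; the last joint's range is limited). The gripper opens to 88 mm and grips with 3 to 60 N. Pads are 18 mm wide; open, the fingers measure 123 mm over their backs; the gripper's body (75 mm by 187 mm) begins 45 mm behind the grasp point.
Start: joints at [1.057, 0.381, 1.297, -0, 1.464, -0.215], TCP at [0.162, 0.526, 0.253] pointing down, gripper open.
Joint ranges: [-3.11, 3.11], [-0.89, 2.33], [0.22, 2.48], [-1.42, 4.56], [0.17, 2.85], [-2.88, 2.88]. Speed limits (rad/s): [2.39, 2.39, 3.14, 3.14, 3.14, 3.14].

INTERFACE

Orientations are given as a unit quaternion [w, x, y, z].
In Python, from bench import ctrl gives the robot as it stands. The module is installed in compiled form; this text tells all that it offers.
- The arm moves only by the tool play_rows, never from a script. Its argument "motion" is a list that holds one entry, the list of rows, each a list of 7 numbers: the shift along the tool's x, y, z in m, then the turn, a rotation vector about the tool's x, y, z in rad, then the closure, from 0 (fully open) to 1 (shut). In form: [[[x, y, z, rx, ry, rz, claw], ...]]. A call has 1 to 12 rows; each row is the pose to reach, as a shift and turn from the pose commanded when the call began, along the tool's axes at that moment; what a row does not reach only later rows make up. A row lasts 1/10 s, in which the tool goes at most 50 mm and 8.59 degrees, less where a joint would pass 70% of its speed; a pose out of reach is approached as far as the arm can. A call with a gripper value outside its range is refused whole. The fingers move at their own pace and stop on an object; "grip_force" is the grip in N (left out, the last holds). Time passes only in rows, so rows that repeat a pose let the fingers close. It gives the time, the measured TCP pose, the force, the opening and the grip force at its end, in the units of the state.
- ctrl.read_state(): the state, without advancing time (a new reading comes with each control period).
- ctrl.grab_frame(name): name is "scene" or "top"; returns a dict with "img" (420x560x3 uint8, blue, green, red), "depth" (420x560 float32, m along the optical axis (not along the pixel's ray), 0 where there is no reading), "K" (3x3 intrinsics, pixels), "cam_to_world" (4x4, takes a point from camera to world coordinates). Camera axes: x right, y down, z forward; pixel columns grow to the right and rows downward; lengths in m; the calibration is good to about 2 mm. A picture is of the moment at which its call begins.
- ctrl.close_job(): hands the job in; it is judged then, once.
Trained networks look in a picture, given as the dict that the camera call returned (one of the last four; its "shot" number tells which), for a name from the list of things; names that differ only in an ending like _2 or _b are one class to them, and where a whole thing is asked for, a point or a joint stands for the part that bears it (a point fixed in the world has none). Each returns a list of dicts, best first, with "confidence" (0 to 1); they miss things now and then, are a little off and sometimes report something else, mostly with a low value. They report only what shows in the picture. A call takes as long as a camera call. They do not tell look-alikes from the thing itself.
- ctrl.outline_of(picture, thing): "pixels" (420x560 bool, what is visible of it) and "extent" ([left, top, width, height] in pixels, round what is visible of it).
The state is a dict: "time": time; "q": joint angles; "qvel": joint speeds; "joint_efforts": joint torques, N m; "tool_pos": TCP position; "ee_rot": TCP orientation; "force": force on the tool from outside, world axes, zero at the start; "ft_torque": the same for the moment, N m; "width": finger opening in m; "finger_force": force on a finger pad.
Only numpy, scipy, OpenCV 4.12 (cv2) and the standard library are available. Lean on these libraries where they do the work, as an engineer would, in place of code of your own. Each camera call takes 0.05 s, during which the arm holds its last target. There are 200 camera calls.

## Working session

There is one attempt and no reset: what is moved stays moved. The work goes in short steps, Python scripts to look and compute and a tool call to move; the robot and the scene stay as the last step left them, time stands still between calls to the robot, and variables do not carry over. Pictures are saved under pics/ and viewed, at most 10 in all, crops included, and the job is handed in when it is done.

Besides the shell and the picture viewer there is one more tool, called after "Emit:" in YAML: its name, and indented under it one key for each argument. play_rows: Moves the arm, as the interface text tells. Its arguments: {"type":"object","properties":{"motion":{"type":"array"},"grip_force":{"type":"number"}},"required":["motion"]}

```bash
mkdir -p pics
cat > h.py <<'E'
import numpy as np, cv2
from bench import ctrl
from scipy.spatial.transform import Rotation as R
def cloud(f):
    d=f["depth"];K=f["K"];v,u=np.indices(d.shape)
    P=np.stack([(u-K[0,2])/K[0,0]*d,(v-K[1,2])/K[1,1]*d,d,np.ones_like(d)],-1)
    W=(P@np.array(f["cam_to_world"]).T)[...,:3]
    W[d==0]=np.nan
    return W
E
python3 - <<'E'
from h import *
s=ctrl.read_state();print({k:np.round(v,3) for k,v in s.items()})
out=[]
for n in("scene","top"):
    f=ctrl.grab_frame(n);W=cloud(f);cv2.imwrite(f"pics/{n}0.png",f["img"]);np.savez(f"{n}0.npz",W=W,img=f["img"])
    for t in("usb_stick","engraver","nest","guard","push_face","latch_seat"):
        try:
            for r in ctrl.outline_of(f,t)[:4]:
                m=r["pixels"];p=W[m];p=p[~np.isnan(p[:,0])]
                print(n,t,round(r["confidence"],2),r["extent"],np.round(np.median(p,0),3),np.round(np.percentile(p,2,0),3),np.round(np.percentile(p,98,0),3),f["img"][m].mean(0).round())
        except Exception as e: print(n,t,e)
E
```

```text
{'time': np.float64(0.0), 'q': array([ 1.057,  0.381,  1.298, -0.   ,  1.464, -0.215]), 'qvel': array([-0.001,  0.   ,  0.   ,  0.001, -0.   , -0.   ]), 'joint_efforts': array([ 0.0000e+00, -4.3794e+01, -2.2455e+01,  7.1000e-02,  3.5000e-02,
       -0.0000e+00]), 'tool_pos': array([0.162, 0.525, 0.252]), 'ee_rot': array([-0.   ,  0.149,  0.989, -0.001]), 'force': array([-0.137,  1.033, -0.013]), 'ft_torque': array([-0.043, -0.013,  0.017]), 'finger_force': np.float64(0.0), 'width': np.float64(0.088)}
scene usb_stick 0.65 [220.0, 303.4, 22.8, 17.5] [0.469 0.374 0.005] [ 0.456  0.347 -0.004] [0.488 0.398 0.008] [105.  92.  82.]
scene usb_stick 0.59 [147.3, 253.7, 41.9, 32.9] [0.659 0.327 0.015] [ 0.617  0.281 -0.003] [0.708 0.37  0.024] [ 91. 124. 145.]
scene engraver 0.96 [246.0, 163.3, 76.6, 83.1] [ 0.514 -0.005  0.033] [ 0.427 -0.142  0.013] [0.586 0.103 0.098] [117. 130. 142.]
scene nest 0.81 [245.1, 161.3, 81.1, 86.5] [0.514 0.    0.033] [ 0.426 -0.141  0.01 ] [0.589 0.104 0.098] [116. 129. 140.]
scene guard 0.8 [288.7, 161.7, 34.7, 28.7] [ 0.534 -0.115  0.082] [ 0.493 -0.155  0.0
[... 1130 characters left out ...]
0.413 -0.296  0.027] [0.585 0.089 0.133] [114. 123. 131.]
top guard 0.66 [307.7, 157.2, 194.4, 83.6] [ 0.493 -0.117  0.069] [ 0.413 -0.295  0.027] [0.584 0.086 0.133] [115. 124. 132.]
top guard 0.59 [384.5, 156.8, 106.8, 81.9] [ 0.491 -0.179  0.096] [ 0.415 -0.276  0.059] [ 0.571 -0.105  0.134] [120. 130. 140.]
top push_face 0.64 [193.4, 112.4, 40.5, 42.2] [0.671 0.328 0.02 ] [ 0.62   0.276 -0.004] [0.711 0.366 0.024] [ 71. 106. 127.]
top push_face 0.6 [385.1, 155.3, 103.5, 82.8] [ 0.491 -0.179  0.096] [ 0.415 -0.277  0.055] [ 0.572 -0.105  0.134] [119. 130. 139.]
top latch_seat 0.8 [309.0, 157.2, 189.6, 85.0] [ 0.493 -0.117  0.076] [ 0.414 -0.295  0.028] [0.583 0.084 0.133] [115. 124. 132.]
```

Run:
```python
import cv2
a=cv2.imread("pics/top0.png")[90:350,160:520];cv2.imwrite("pics/top0b.png",cv2.resize(a,(792,572),interpolation=cv2.INTER_CUBIC))
b=cv2.imread("pics/scene0.png");cv2.imwrite("pics/scene0b.png",b)
```

```text
(no output)
```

View pics/top0b.png

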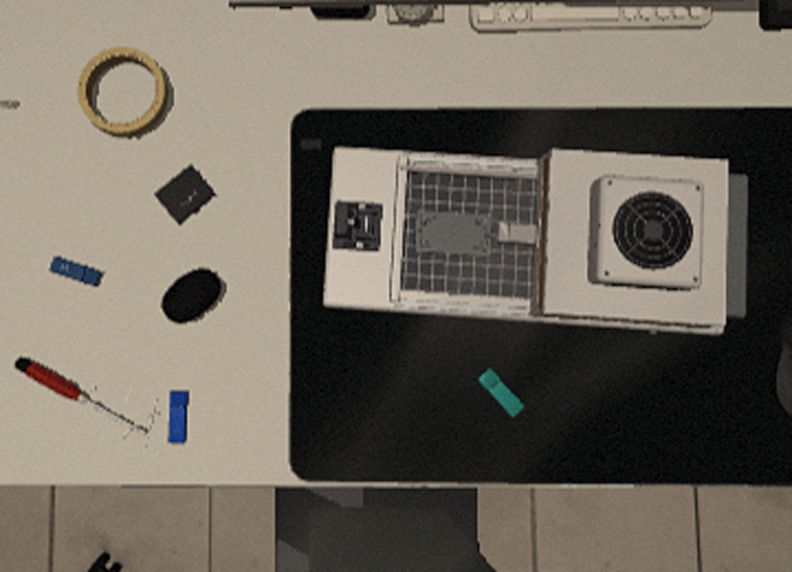

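View pics/scene0b.png

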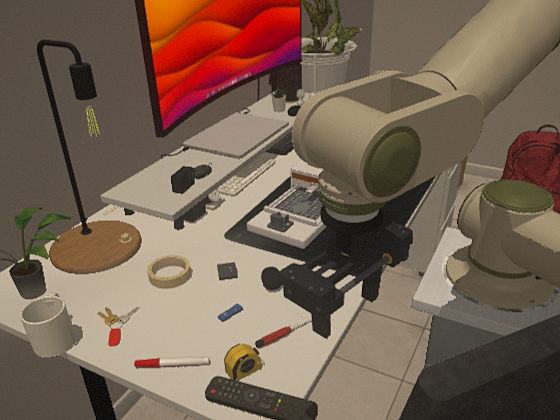

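The top view shows three stick-shaped things: slate/navy at (76,271), bright blue at (178,417) and turquoise at (500,393). I'll compare the colours closely.

Run:
```python
import cv2,numpy as np
a=cv2.imread("pics/top0.png");s=cv2.imread("pics/scene0.png")
c=[a[195:235,170:220],a[258:298,220:270],a[245:285,365:415],s[292:332,205:255]]
cv2.imwrite("pics/c.png",np.vstack([np.hstack([cv2.resize(x,(350,280),interpolation=cv2.INTER_CUBIC) for x in c[i:i+2]]) for i in(0,2)]))
z=np.load("top0.npz")
W=z["W"]
for n,(u0,v0,u1,v1) in dict(A=(180,203,208,227),B=(235,266,250,294)).items():
    sub=W[v0:v1,u0:u1];im=a[v0:v1,u0:u1].astype(int)
    m=(sub[...,2]>0.0005)&(im.max(2)-im.min(2)>15)&(im[...,0]>im[...,2])
    m=((im[...,0]-im[...,2])>10)
    p=sub[m][:,:2].astype(np.float32);print(n,m.sum(),cv2.minAreaRect(p),np.nanmedian(sub[m][:,2]),np.median(im[m],0))
```

```text
A 153 ((0.4698968231678009, 0.3704896867275238), (0.05305887758731842, 0.014780137687921524), 73.07841491699219) 0.005080253623563735 [85. 58. 38.]
B 189 ((0.3146219551563263, 0.257418155670166), (0.018573390319943428, 0.05421645939350128), 86.47113037109375) 0.00455954508325207 [128.  62.  31.]
```

View pics/c.png

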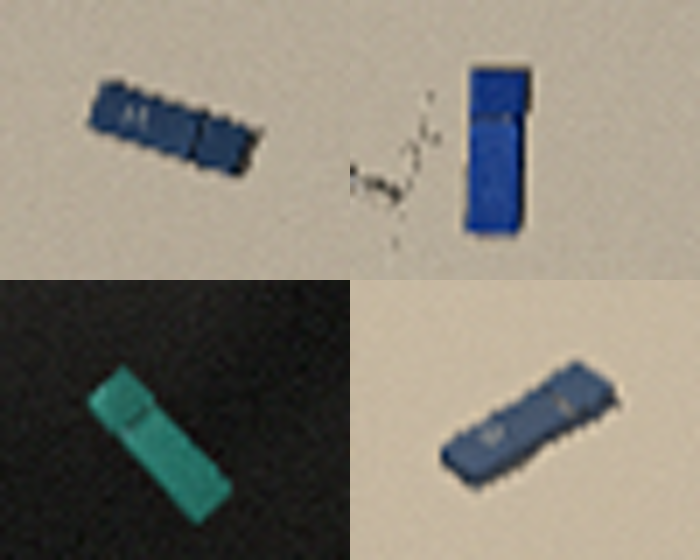

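The slate stick with markings (top-view crop (76,271), world about (0.470, 0.370)) is the one; the bright blue and turquoise ones are decoys. Next I'll fit the engraver pose.

```bash
cat >> h.py <<'E'
def proj(f,P):
    T=np.linalg.inv(np.array(f["cam_to_world"]));P=np.atleast_2d(P)
    c=P@T[:3,:3].T+T[:3,3];q=c@np.array(f["K"]).T
    return q[:,:2]/q[:,2:]
def ray(f,uv,z):
    M=np.array(f["cam_to_world"]);uv=np.atleast_2d(uv).astype(float)
    d=np.c_[uv,np.ones(len(uv))]@np.linalg.inv(f["K"]).T@M[:3,:3].T
    return M[:3,3]+d*((z-M[2,3])/d[:,2])[:,None]
E
cat > fit.py <<'E'
from h import *
from scipy.optimize import least_squares, minimize
f=ctrl.grab_frame("top");W=cloud(f);im=f["img"]
print("cam",np.round(np.array(f["cam_to_world"])[:3,3],3))
Z=W[...,2]
top=(Z>0.026)&(W[...,1]>-0.12)&(W[...,1]<0.12)&(W[...,0]>0.38)&(W[...,0]<0.62)
# boundary lines by column/row edges
rows=[];L=[];F=[];B=[]
for v in range(162,226):
    c=np.where(top[v,295:340])[0]
    if len(c): L.append((295+c[0]-.5,v))
for u in range(316,370):
    c=np.where(top[150:245,u])[0]
    F.append((u,150+c[-1]+.5));B.append((u,150+c[0]-.5))
L=np.array(L)[6:-6]
lw,fw,bw=[ray(f,np.array(a),0.030)[:,:2] for a in(L,F,B)]
def res(p):
    x,y,t=p;c,s=np.cos(t),np.sin(t);ex=np.array([c,s]);ey=np.array([-s,c]);o=np.array([x,y])
    return np.r_[(lw-o)@ey-.230,(fw-o)@ex+.085,(bw-o)@ex-.085]
r=least_squares(res,[.5,-.13,0],loss="soft_l1",f_scale=.002)
x,y,t=r.x;e=res(r.x);print("pose",r.x.round(4),"rms",[np.round((q.mean(),q.std()),4) for q in np.split(e,[len(lw),len(lw)+len(fw)])])
def E2W(p):
    p=np.atleast_2d(p);return np.c_[x+p[:,0]*np.cos(t)-p[:,1]*np.sin(t),y+p[:,0]*np.sin(t)+p[:,1]*np.cos(t),p[:,2]]
print("nest",E2W([0,.1,.033]).round(4))
S=8;u0,v0=300,150;c=cv2.resize(im[v0:v0+70,u0:u0+95],None,fx=S,fy=S,interpolation=cv2.INTER_CUBIC)
def poly(pts,col):
    q=(proj(f,E2W(pts))-[u0,v0]+.5)*S
    cv2.polylines(c,[q.astype(int)],True,col,1)
box=lambda cx,cy,hx,hy,z:[(cx-hx,cy-hy,z),(cx+hx,cy-hy,z),(cx+hx,cy+hy,z),(cx-hx,cy+hy,z)]
poly(box(0,.1,.0105,.0285,.033),(0,0,255));poly(box(0,.1,.022,.036,.033),(0,255,255));poly(box(0,.025,.085,.205,.03),(0,255,0))
cv2.imwrite("pics/nest.png",c)
g=W[(Z>.11)&(Z<.14)&(W[...,1]<-.05)&(W[...,0]>.4)&(W[...,0]<.6)]
o=np.array([x,y]);d=g[:,:2]-o
gx=d@[np.cos(t),np.sin(t)];gy=d@[-np.sin(t),np.cos(t)]
print("unit x",np.percentile(gx,[1,99]).round(4),"y",np.percentile(gy,[1,99]).round(4),"z",np.percentile(g[:,2],[5,50,95]).round(4))
E
python3 fit.py
```

```text
cam [0.382 0.119 0.932]
pose [ 0.4988 -0.1316 -0.0754] rms [array([-0.0001,  0.001 ]), array([0.001 , 0.0011]), array([-0.0009,  0.0008])]
nest [[ 0.5064 -0.0319  0.033 ]]
unit x [-0.0496  0.0485] y [-0.1093 -0.0165] z [0.1226 0.1312 0.134 ]
```

View pics/nest.png

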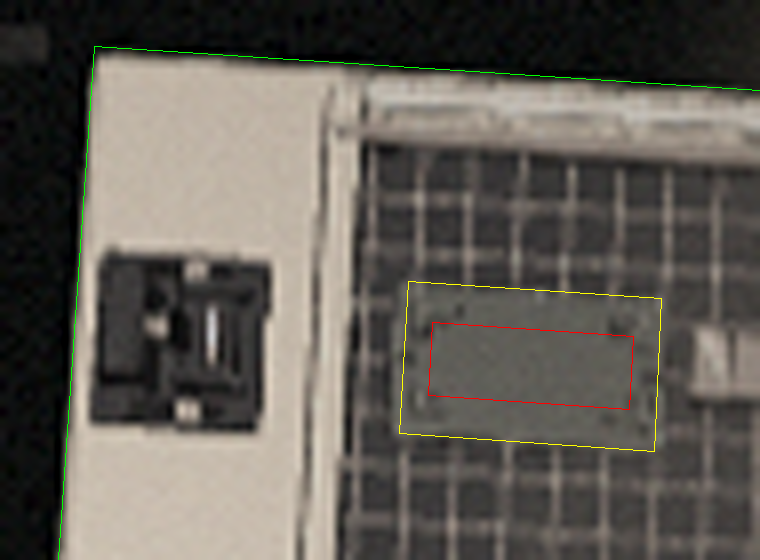

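The overlay agrees: the red pocket sits between the post marks at about (430-632, 320-408), and the unit gives a guard value of about 0.137. Next I'll compute the move to the stick.

```bash
cat > mv.py <<'E'
import sys
from h import *
def delta(p,yaw):
    s=ctrl.read_state();q=np.array(s["ee_rot"]);r=R.from_quat(np.r_[q[1:],q[0]])
    c,n=np.cos(yaw),np.sin(yaw)
    t=R.from_matrix(np.array([[n,c,0],[-c,n,0],[0,0,-1]])) # tool y=(c,n), z down
    d=r.inv().apply(np.array(p)-s["tool_pos"]);rv=(r.inv()*t).as_rotvec()
    print("t",round(float(s["time"]),2),"pos",np.round(s["tool_pos"],4),"F",np.round(s["force"],2),"w",round(float(s["width"]),4),"shift",d.round(4),"rot",rv.round(4))
a=list(map(float,sys.argv[1:5]));delta(a[:3],np.radians(a[3]))
E
python3 mv.py 0.470 0.3705 0.08 -16.9;python3 mv.py 0.470 0.3705 0.0115 -16.9
```

```text
Traceback (most recent call last):
  File "mv.py", line 9, in <module>
    a=list(map(float,sys.argv[1:5]));delta(a[:3],np.radians(a[3]))
                                     ~~~~~^^^^^^^^^^^^^^^^^^^^^^^^
  File "mv.py", line 6, in delta
    t=R.from_matrix(np.array([[n,c,0],[-c,n,0],[0,0,-1]])) # tool y=(c,n), z down
  File "scipy/spatial/transform/_rotation.pyx", line 1143, in scipy.spatial.transform._rotation.Rotation.from_matrix
ValueError: Non-positive determinant (left-handed or null coordinate frame) in rotation matrix 0: [[-0.29070219  0.95681358  0.        ]
 [-0.95681358 -0.29070219  0.        ]
 [ 0.          0.         -1.        ]].
Traceback (most recent call last):
  File "mv.py", line 9, in <module>
    a=list(map(float,sys.argv[1:5]));delta(a[:3],np.radians(a[3]))
                                     ~~~~~^^^^^^^^^^^^^^^^^^^^^^^^
  File "mv.py", line 6, in delta
    t=R.from_matrix(np.array([[n,c,0],[-c,n,0],[0,0,-1]])) # tool y=(c,n), z down
  File "scipy/spatial/transform/_rotation.pyx", line 1143, in scipy.spatial.transform._rotation.Rotation.from_matrix
ValueError: Non-positive determinant (left-handed or null coordinate frame) in rotation matrix 0: [[-0.29070219  0.95681358  0.        ]
 [-0.95681358 -0.29070219  0.        ]
 [ 0.          0.         -1.        ]].
```

```bash
sed -i 's/\[\[n,c,0\],\[-c,n,0\]/[[-n,c,0],[c,n,0]/' mv.py; python3 mv.py 0.470 0.3705 0.08 -16.9;python3 mv.py 0.470 0.3705 0.0115 -16.9
```

```text
t 0.75 pos [0.1619 0.5256 0.2528] F [ 0.12 -0.73 -0.27] w 0.0882 shift [-0.3401 -0.0575  0.1728] rot [0.    0.    1.567]
t 0.75 pos [0.1619 0.5256 0.2528] F [ 0.12 -0.73 -0.27] w 0.0882 shift [-0.3401 -0.0575  0.2413] rot [0.    0.    1.567]
```

Emit:
play_rows:
  motion:
    - [[-0.04,-0.007,0.02,0,0,0.14,0.4],[-0.08,-0.014,0.04,0,0,0.28,0.4],[-0.12,-0.021,0.06,0,0,0.42,0.4],[-0.16,-0.028,0.08,0,0,0.56,0.4],[-0.2,-0.035,0.1,0,0,0.7,0.4],[-0.24,-0.042,0.12,0,0,0.84,0.4],[-0.28,-0.049,0.14,0,0,0.98,0.4],[-0.31,-0.053,0.16,0,0,1.12,0.4],[-0.33,-0.056,0.17,0,0,1.26,0.4],[-0.34,-0.0575,0.173,0,0,1.4,0.4],[-0.34,-0.0575,0.173,0,0,1.54,0.4],[-0.34,-0.0575,0.173,0,0,1.567,0.4]]

```text
time: 1.95
tool_pos: [0.4702, 0.3703, 0.0795]
ee_rot: [-0.0, 0.804, 0.594, -0.0]
force: [0.1, -0.4, 0.4]
width: 0.0529
finger_force: 0.0
```

```bash
python3 mv.py 0.470 0.3705 0.0115 -16.9
```

```text
t 1.95 pos [0.4702 0.3703 0.0795] F [ 0.06 -0.44  0.4 ] w 0.0529 shift [ 0.0001 -0.0002  0.068 ] rot [-0.0003  0.0002 -0.003 ]
```

Emit:
play_rows:
  motion:
    - [[0,0,0.035,0,0,0,0.4],[0,0,0.06,0,0,0,0.4],[0,0,0.068,0,0,0,0.4],[0,0,0.068,0,0,0,0.4],[0,0,0.068,0,0,0,1],[0,0,0.068,0,0,0,1],[0,0,0.068,0,0,0,1],[0,0,0.068,0,0,0,1],[0,0,0.068,0,0,0,1],[0,0,0.068,0,0,0,1]]
  grip_force: 15

```text
time: 2.95
tool_pos: [0.47, 0.3706, 0.0119]
ee_rot: [-0.0, 0.803, 0.596, 0.0]
force: [-0.5, -0.6, 1.3]
width: 0.0174
finger_force: 15.0
```

Emit:
play_rows:
  motion:
    - [[0,0,-0.03,0,0,0,1],[0,0,-0.08,0,0,0,1],[0,0,-0.11,0,0,0,1],[0,0,-0.12,0,0,0,1]]

```text
time: 3.35
tool_pos: [0.4708, 0.3711, 0.135]
ee_rot: [0.0, 0.803, 0.596, 0.003]
force: [-0.3, 0.5, 0.2]
width: 0.017
finger_force: 15.0
```

```bash
python3 mv.py 0.5064 -0.0319 0.12 -4.3
python3 - <<'E'
from h import *
f=ctrl.grab_frame("scene");a=proj(f,ctrl.read_state()["tool_pos"])[0];print(a)
u,v=a.astype(int);c=f["img"][max(0,v-35):v+35,max(0,u-45):u+45];cv2.imwrite("pics/held.png",cv2.resize(c,None,fx=7,fy=7,interpolation=cv2.INTER_CUBIC))
E
```

```text
t 3.35 pos [0.4708 0.3711 0.135 ] F [-0.3   0.46  0.19] w 0.017 shift [-0.3753  0.1511  0.0142] rot [ 0.0044 -0.0034 -0.2198]
[224.87277849 259.02964574]
```

View pics/held.png

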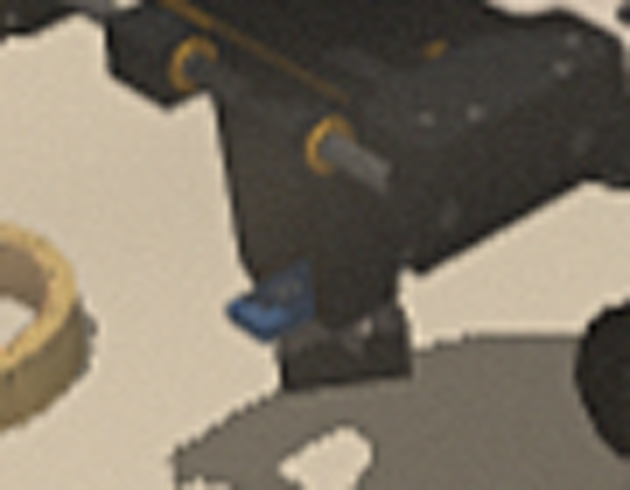

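Emit:
play_rows:
  motion:
    - [[-0.03,0.012,0.0,0,0,-0.03,1],[-0.07,0.028,0.0,0,0,-0.06,1],[-0.11,0.044,0.002,0,0,-0.09,1],[-0.15,0.06,0.004,0,0,-0.11,1],[-0.19,0.076,0.006,0,0,-0.13,1],[-0.23,0.092,0.008,0,0,-0.15,1],[-0.27,0.108,0.01,0,0,-0.17,1],[-0.31,0.124,0.012,0,0,-0.19,1],[-0.345,0.138,0.014,0,0,-0.21,1],[-0.367,0.148,0.014,0,0,-0.22,1],[-0.3753,0.1511,0.014,0,0,-0.22,1],[-0.3753,0.1511,0.014,0,0,-0.22,1]]

```text
time: 4.6
tool_pos: [0.5049, -0.0328, 0.1166]
ee_rot: [-0.001, 0.734, 0.679, -0.0]
force: [0.2, -0.7, 0.5]
width: 0.0176
finger_force: 15.0
```

```bash
python3 mv.py 0.5064 -0.0319 0.06 -4.3
python3 - <<'E'
from h import *
f=ctrl.grab_frame("scene");W=cloud(f)
np.savez("s.npz",img=f["img"],W=W)
a=proj(f,ctrl.read_state()["tool_pos"])[0];print(a, np.array(f["cam_to_world"])[:3,3])
u,v=a.astype(int);c=f["img"][max(0,v-30):v+50,max(0,u-60):u+40];cv2.imwrite("pics/held2.png",cv2.resize(c,None,fx=7,fy=7,interpolation=cv2.INTER_CUBIC))
E
```

```text
t 4.6 pos [ 0.5049 -0.0328  0.1166] F [ 0.15 -0.67  0.45] w 0.0176 shift [0.001  0.0015 0.0566] rot [-0.002  -0.0005 -0.0018]
[300.99955527 178.60683625] [-0.02320404  1.04116846  0.71780649]
```

View pics/held2.png

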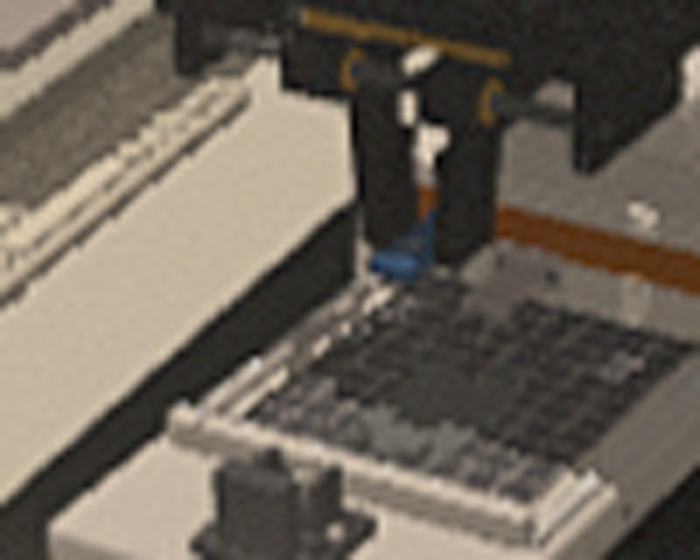

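Run:
```python
from h import *
z=np.load("s.npz");im=z["img"].astype(int);W=z["W"]
m=(im[...,0]-im[...,2]>25);m[:205-15,:]&=True
vv,uu=np.indices(m.shape);m&=(abs(uu-300)<20)&(abs(vv-185)<14)
p=W[m];s=ctrl.read_state();d=p-s["tool_pos"];t=-.0754
ex=d[:,0]*np.cos(t)+d[:,1]*np.sin(t);ey=-d[:,0]*np.sin(t)+d[:,1]*np.cos(t)
print(m.sum())
for a in sorted(zip(uu[m],vv[m],(ex*1e3).round(1),(ey*1e3).round(1),(d[:,2]*1e3).round(1),im[m].sum(1))): print(*map(float,a))
```

```text
22
293.0 185.0 6.4 29.1 -6.9 187.0
293.0 186.0 7.8 26.7 -11.1 137.0
294.0 184.0 4.8 26.7 -4.7 228.0
294.0 185.0 6.7 23.7 -9.3 237.0
294.0 186.0 3.7 28.7 -9.2 166.0
295.0 184.0 4.2 22.8 -6.3 215.0
295.0 185.0 1.4 27.6 -6.3 252.0
295.0 186.0 2.4 25.9 -10.1 185.0
296.0 184.0 2.2 21.3 -6.5 219.0
296.0 185.0 1.4 22.6 -8.5 257.0
296.0 186.0 0.3 24.5 -10.2 218.0
296.0 187.0 0.6 24.0 -13.3 162.0
297.0 184.0 -2.4 24.1 -4.0 216.0
297.0 185.0 -4.0 26.8 -5.2 276.0
297.0 186.0 -3.6 26.1 -8.5 238.0
297.0 187.0 -4.2 27.1 -10.7 168.0
298.0 184.0 -1.9 18.2 -6.8 199.0
298.0 185.0 -4.0 21.8 -7.5 275.0
298.0 186.0 -7.9 28.4 -6.3 226.0
298.0 187.0 -7.0 27.0 -10.0 166.0
299.0 185.0 -7.6 23.0 -6.0 197.0
299.0 186.0 -8.6 24.7 -7.8 183.0
```

Emit:
play_rows:
  motion:
    - [[0.0,0.0,0.03,0,0,0,1],[0.0,0.0,0.052,0,0,0,1],[0.0,0.0,0.056,0,0,0,1],[0.0,0.0,0.056,0,0,0,1],[0.0,0.0,0.056,0,0,0,1]]

```text
time: 5.15
tool_pos: [0.5058, -0.0319, 0.0626]
ee_rot: [0.001, 0.733, 0.68, 0.0]
force: [0.2, -0.3, -0.5]
width: 0.0173
finger_force: 15.0
```

```bash
python3 mv.py 0.5064 -0.0319 0.0485 -4.3
```

```text
t 5.15 pos [ 0.5058 -0.0319  0.0626] F [ 0.19 -0.3  -0.5 ] w 0.0173 shift [0.0001 0.0006 0.0141] rot [0.0013 0.0002 0.0009]
```

Emit:
play_rows:
  motion:
    - [[0.0,0.0006,0.004,0,0,0,1],[0.0,0.0006,0.007,0,0,0,1],[0.0,0.0006,0.009,0,0,0,1],[0.0,0.0006,0.011,0,0,0,1],[0.0,0.0006,0.011,0,0,0,1]]
  grip_force: 8

```text
time: 5.65
tool_pos: [0.5058, -0.0325, 0.0505]
ee_rot: [-0.0, 0.733, 0.68, -0.0]
force: [0.4, -0.2, 0.1]
width: 0.0172
finger_force: 8.0
```

Emit:
play_rows:
  motion:
    - [[0.0,0.0,0.001,0,0,0,1],[0.0,0.0,0.002,0,0,0,1],[0.0,0.0,0.002,0,0,0,1]]

```text
time: 5.95
tool_pos: [0.506, -0.0325, 0.0487]
ee_rot: [0.0, 0.733, 0.68, -0.0]
force: [-0.2, 0.3, 1.1]
width: 0.0174
finger_force: 8.0
```

```bash
python3 mv.py 0.5064 -0.0319 0.0485 -4.3
```

```text
t 5.95 pos [ 0.506  -0.0325  0.0487] F [-0.17  0.32  1.07] w 0.0174 shift [0.0006 0.0004 0.0002] rot [0.     0.     0.0001]
```

Emit:
play_rows:
  motion:
    - [[0,0,0,0,0,0,0.6],[0,0,0,0,0,0,0.6],[0,0,0,0,0,0,0.6],[0,0,-0.01,0,0,0,0.6],[0,0,-0.04,0,0,0,0.6],[0,0,-0.08,0,0,0,0.6],[0,0,-0.13,0,0,0,0.6],[0,0,-0.15,0,0,0,0.6]]

```text
time: 6.75
tool_pos: [0.5068, -0.0326, 0.2037]
ee_rot: [0.003, 0.733, 0.68, 0.002]
force: [0.9, 0.6, -0.9]
width: 0.0353
finger_force: 0.0
```

Run:
```python
from h import *
for n in("scene","top"):
    f=ctrl.grab_frame(n);W=cloud(f)
    a=proj(f,[.506,-.032,.04])[0];u,v=a.astype(int);c=f["img"][v-25:v+25,u-35:u+35]
    cv2.imwrite(f"pics/p_{n}.png",cv2.resize(c,None,fx=6,fy=6,interpolation=cv2.INTER_CUBIC))
    im=f["img"].astype(int);m=(im[...,0]-im[...,2]>20);vv,uu=np.indices(m.shape);m&=(abs(uu-u)<25)&(abs(vv-v)<18)
    if m.sum():
        p=W[m];p=p[~np.isnan(p[:,0])];t=-.0754;d=p-[.4988,-.1316,0];ex=d[:,0]*np.cos(t)+d[:,1]*np.sin(t);ey=-d[:,0]*np.sin(t)+d[:,1]*np.cos(t)
        A=np.c_[ex,ey,np.ones(len(ex))];print(n,m.sum(),"x",ex.min(),ex.max(),"y",ey.min(),ey.max(),"z",np.median(d[:,2]),"plane",np.linalg.lstsq(A,d[:,2],rcond=None)[0].round(3))
a,b=[cv2.imread(f"pics/p_{n}.png") for n in("scene","top")];cv2.imwrite("pics/placed.png",np.vstack([a,b])[:600])
```

```text
scene 67 x -0.010364080088455317 0.00908972709832677 y 0.08022457881885098 0.1290054147997743 z 0.04244032930464525 plane [-0.051 -0.042  0.047]
top 5 x -0.0024782423987155097 0.007378348546164598 y 0.12348132063663857 0.12606048348157556 z 0.041651813308856256 plane [-0.13   0.967 -0.08 ]
```

View pics/placed.png

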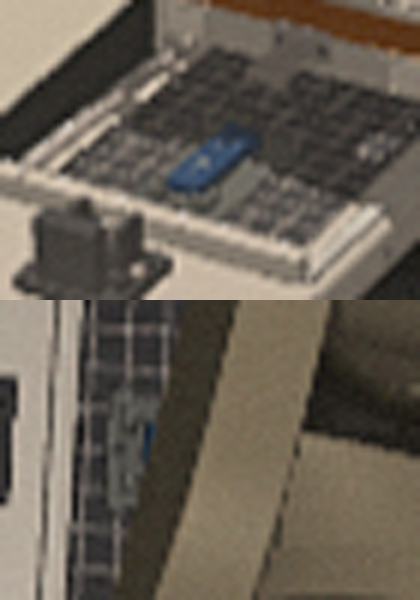

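The stick lies within the grey plate (scene view around (215,160)): top at z 0.042, extent y 80–129 mm in the engraver frame, so it is seated. Next is the push face.

```bash
python3 mv.py 0.4886 -0.2662 0.2 -4.3; python3 mv.py 0.4886 -0.2662 0.117 -4.3
```

```text
t 6.85 pos [ 0.5069 -0.0327  0.2024] F [-0.18 -0.19 -0.89] w 0.0353 shift [-0.2342 -0.0008  0.0027] rot [0.0068 0.0016 0.0002]
t 6.85 pos [ 0.5069 -0.0327  0.2024] F [-0.18 -0.19 -0.89] w 0.0353 shift [-0.2341 -0.0014  0.0857] rot [0.0068 0.0016 0.0002]
```

Emit:
play_rows:
  motion:
    - [[-0.03,0,0,0,0,0,1],[-0.07,0,0,0,0,0,1],[-0.11,0,0,0,0,0,1],[-0.15,0,0,0,0,0,1],[-0.19,0,0,0,0,0,1],[-0.22,0,0,0,0,0,1],[-0.234,0,0,0,0,0,1],[-0.234,0,0,0,0,0,1],[-0.234,0,0,0,0,0,1]]

```text
time: 7.75
tool_pos: [0.4883, -0.2646, 0.1983]
ee_rot: [-0.001, 0.733, 0.68, 0.0]
force: [-0.2, -0.5, 0.8]
width: 0.0006
finger_force: 0.0
```

```bash
python3 mv.py 0.4886 -0.2662 0.117 -4.3
python3 - <<'E'
from h import *
f=ctrl.grab_frame("top");W=cloud(f)
im=f["img"].astype(int);m=(im[...,0]-im[...,2]>20);vv,uu=np.indices(m.shape)
u,v=proj(f,[.5064,-.032,.04])[0].astype(int);m&=(abs(uu-u)<25)&(abs(vv-v)<18)
r=cv2.minAreaRect(ray(f,np.c_[uu[m],vv[m]],.041)[:,:2].astype(np.float32)) if m.sum()>5 else None
print(m.sum(),r)
cv2.imwrite("pics/push0.png",cv2.resize(f["img"][140:250,295:500],None,fx=3.8,fy=3.8,interpolation=cv2.INTER_CUBIC))
E
```

```text
t 7.75 pos [ 0.4883 -0.2646  0.1983] F [-0.22 -0.54  0.78] w 0.0006 shift [-0.0016  0.0004  0.0813] rot [-0.0009 -0.0011  0.0005]
166 ((0.5070170164108276, -0.032123398035764694), (0.051809802651405334, 0.015953680500388145), 89.66997528076172)
```

View pics/push0.png

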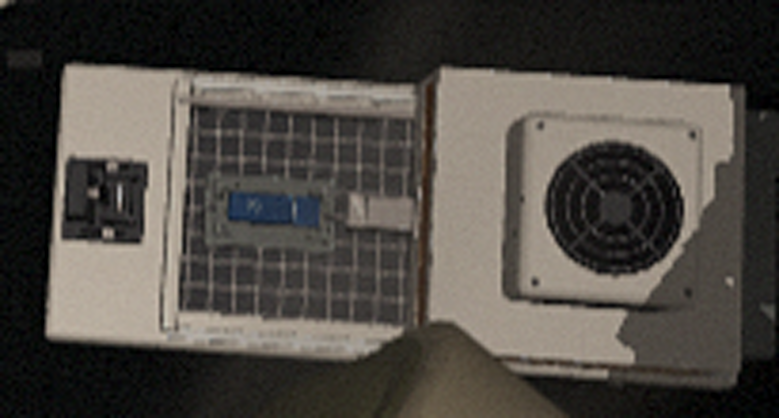

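Stick is centred at (273,208) between the posts, long axis along the plate. Now descend in front of the filter unit's face.

Emit:
play_rows:
  motion:
    - [[-0.002,0,0.03,0,0,0,1],[-0.002,0,0.06,0,0,0,1],[-0.002,0,0.075,0,0,0,1],[-0.002,0,0.081,0,0,0,1],[-0.002,0,0.081,0,0,0,1]]

```text
time: 8.3
tool_pos: [0.4884, -0.2668, 0.1176]
ee_rot: [-0.0, 0.733, 0.681, -0.0]
force: [0.4, 0.4, -0.5]
width: 0.0004
finger_force: 0.0
```

Emit:
play_rows:
  motion:
    - [[0.004,0,0,0,0,0,1],[0.008,0,0,0,0,0,1],[0.012,0,0,0,0,0,1],[0.016,0,0,0,0,0,1],[0.02,0,0,0,0,0,1],[0.024,0,0,0,0,0,1],[0.028,0,0,0,0,0,1]]

```text
time: 9.0
tool_pos: [0.4906, -0.2399, 0.118]
ee_rot: [0.001, 0.733, 0.68, 0.0]
force: [0.6, -3.5, 2.2]
width: 0.0004
finger_force: 1.7
```

Emit:
play_rows:
  motion:
    - [[0.006,0,0,0,0,0,1],[0.014,0,0,0,0,0,1],[0.023,0,0,0,0,0,1],[0.033,0,0,0,0,0,1],[0.043,0,0,0,0,0,1],[0.053,0,0,0,0,0,1],[0.063,0,0,0,0,0,1],[0.072,0,0,0,0,0,1],[0.08,0,0,0,0,0,1],[0.086,0,0,0,0,0,1],[0.09,0,0,0,0,0,1],[0.092,0,0,0,0,0,1]]

```text
time: 10.2
tool_pos: [0.4975, -0.1474, 0.1179]
ee_rot: [0.0, 0.733, 0.68, 0.0]
force: [1.1, -4.1, 2.3]
width: 0.0006
finger_force: 2.5
```

```bash
python3 mv.py 0.50 -0.12 0.117 -4.3
python3 - <<'E'
from h import *
f=ctrl.grab_frame("top");W=cloud(f);x,y,t=.4988,-.1316,-.0754
d=W-[x,y,0];ex=d[...,0]*np.cos(t)+d[...,1]*np.sin(t);ey=-d[...,0]*np.sin(t)+d[...,1]*np.cos(t);Z=W[...,2]
m=(Z>.088)&(Z<.1)&(abs(ex)<.08)&(ey>0)&(ey<.2);print("roof edge y",np.percentile(ey[m],[90,97,99]).round(4),"(160-v)")
m=(Z>.12)&(Z<.14)&(abs(ex)<.045)&(ey<.15);print("unit left y",np.percentile(ey[m],[97,99]).round(4),"(123-v)")
E
```

```text
t 10.2 pos [ 0.4975 -0.1474  0.1179] F [ 1.14 -4.11  2.35] w 0.0006 shift [0.0275 0.0005 0.0009] rot [0.0006 0.0004 0.0006]
roof edge y [0.1224 0.1271 0.1281] (160-v)
unit left y [0.0899 0.091 ] (123-v)
```

Emit:
play_rows:
  motion:
    - [[0.003,0,0,0,0,0,1],[0.006,0,0,0,0,0,1],[0.009,0,0,0,0,0,1],[0.011,0,0,0,0,0,1]]

```text
time: 10.65
tool_pos: [0.4982, -0.1368, 0.1178]
ee_rot: [0.0, 0.733, 0.68, -0.0]
force: [1.1, -6.1, 2.0]
width: 0.0009
finger_force: 2.6
```

Emit:
play_rows:
  motion:
    - [[0.001,0,0,0,0,0,1],[0.002,0,0,0,0,0,1]]

```text
time: 10.85
tool_pos: [0.4983, -0.1349, 0.1178]
ee_rot: [0.0, 0.733, 0.68, -0.0]
force: [0.9, -5.5, 1.5]
width: 0.0007
finger_force: 2.6
```

Emit:
play_rows:
  motion:
    - [[0.001,0,0,0,0,0,1],[0.002,0,0,0,0,0,1]]

```text
time: 11.05
tool_pos: [0.4984, -0.133, 0.1178]
ee_rot: [0.0, 0.733, 0.68, -0.0]
force: [1.1, -5.2, 2.8]
width: 0.0008
finger_force: 2.6
```

Emit:
play_rows:
  motion:
    - [[0.001,0,0,0,0,0,1],[0.002,0,0,0,0,0,1]]

```text
time: 11.25
tool_pos: [0.4986, -0.131, 0.1178]
ee_rot: [0.0, 0.733, 0.68, -0.0]
force: [1.0, -5.3, 2.9]
width: 0.0006
finger_force: 2.6
```

Emit:
play_rows:
  motion:
    - [[0.001,0,0,0,0,0,1],[0.002,0,0,0,0,0,1]]

```text
time: 11.45
tool_pos: [0.4988, -0.129, 0.1178]
ee_rot: [0.0, 0.733, 0.68, -0.0]
force: [1.2, -5.8, 1.8]
width: 0.0006
finger_force: 2.7
```

Emit:
play_rows:
  motion:
    - [[0.001,0,0,0,0,0,1],[0.002,0,0,0,0,0,1]]

```text
time: 11.65
tool_pos: [0.4989, -0.127, 0.1178]
ee_rot: [0.0, 0.733, 0.68, -0.0]
force: [1.7, -5.5, 2.1]
width: 0.0005
finger_force: 2.7
```

Emit:
play_rows:
  motion:
    - [[0.001,0,0,0,0,0,1],[0.002,0,0,0,0,0,1]]

```text
time: 11.85
tool_pos: [0.499, -0.1251, 0.1178]
ee_rot: [0.0, 0.733, 0.68, -0.0]
force: [0.4, -5.2, 2.4]
width: 0.0004
finger_force: 2.7
```

Still no bump; guard about 0.0096.

Emit:
play_rows:
  motion:
    - [[0.001,0,0,0,0,0,1],[0.002,0,0,0,0,0,1]]

```text
time: 12.05
tool_pos: [0.4992, -0.1231, 0.1178]
ee_rot: [0.0, 0.733, 0.68, -0.0]
force: [2.8, -5.5, 2.3]
width: 0.0008
finger_force: 2.7
```

Emit:
play_rows:
  motion:
    - [[0.001,0,0,0,0,0,1],[0.002,0,0,0,0,0,1]]

```text
time: 12.25
tool_pos: [0.4993, -0.1211, 0.1178]
ee_rot: [0.0, 0.733, 0.68, -0.0]
force: [0.8, -6.1, 3.1]
width: 0.0005
finger_force: 2.7
```

Emit:
play_rows:
  motion:
    - [[0.001,0,0,0,0,0,1],[0.002,0,0,0,0,0,1]]

```text
time: 12.45
tool_pos: [0.4995, -0.1197, 0.1178]
ee_rot: [0.001, 0.733, 0.68, -0.001]
force: [0.7, -10.3, 2.0]
width: 0.0004
finger_force: 5.5
```

Emit:
play_rows:
  motion:
    - [[0.0005,0,0,0,0,0,1],[0.001,0,0,0,0,0,1]]

```text
time: 12.65
tool_pos: [0.4995, -0.119, 0.1178]
ee_rot: [0.001, 0.733, 0.68, -0.001]
force: [-0.1, -11.5, 1.8]
width: 0.0003
finger_force: 5.7
```

Emit:
play_rows:
  motion:
    - [[0.0005,0,0,0,0,0,1],[0.001,0,0,0,0,0,1]]

```text
time: 12.85
tool_pos: [0.4996, -0.1182, 0.1178]
ee_rot: [0.001, 0.733, 0.68, -0.001]
force: [0.6, -11.8, 1.8]
width: 0.0007
finger_force: 5.9
```

Emit:
play_rows:
  motion:
    - [[0.0005,0,0,0,0,0,1],[0.001,0,0,0,0,0,1]]

```text
time: 13.05
tool_pos: [0.4996, -0.1173, 0.1178]
ee_rot: [0.001, 0.733, 0.68, -0.001]
force: [-0.2, -11.5, 1.1]
width: 0.0005
finger_force: 6.2
```

Emit:
play_rows:
  motion:
    - [[0.0005,0,0,0,0,0,1],[0.001,0,0,0,0,0,1]]

```text
time: 13.25
tool_pos: [0.4997, -0.1163, 0.1178]
ee_rot: [0.001, 0.733, 0.68, -0.001]
force: [0.4, -12.9, 2.0]
width: 0.0006
finger_force: 6.4
```

Emit:
play_rows:
  motion:
    - [[0.0005,0,0,0,0,0,1],[0.001,0,0,0,0,0,1]]

```text
time: 13.45
tool_pos: [0.4998, -0.1148, 0.1178]
ee_rot: [0.001, 0.733, 0.68, -0.001]
force: [0.5, -8.0, 2.4]
width: 0.0004
finger_force: 4.2
```

Emit:
play_rows:
  motion:
    - [[0.0005,0,0,0,0,0,1],[0.001,0,0,0,0,0,1]]

```text
time: 13.65
tool_pos: [0.4999, -0.1141, 0.1178]
ee_rot: [0.001, 0.733, 0.68, -0.001]
force: [0.3, -11.2, 1.6]
width: 0.0003
finger_force: 5.9
```

Emit:
play_rows:
  motion:
    - [[0.0005,0,0,0,0,0,1]]

```text
time: 13.75
tool_pos: [0.4999, -0.1137, 0.1178]
ee_rot: [0.001, 0.733, 0.68, -0.001]
force: [0.2, -11.8, 1.8]
width: 0.0005
finger_force: 6.0
```

Emit:
play_rows:
  motion:
    - [[0.0005,0,0,0,0,0,1]]

```text
time: 13.85
tool_pos: [0.5, -0.1132, 0.1178]
ee_rot: [0.001, 0.733, 0.68, -0.001]
force: [0.9, -11.1, 1.7]
width: 0.0005
finger_force: 5.4
```

Emit:
play_rows:
  motion:
    - [[0.0005,0,0,0,0,0,1]]

```text
time: 13.95
tool_pos: [0.5, -0.1123, 0.1178]
ee_rot: [0.001, 0.733, 0.68, -0.001]
force: [0.7, -8.0, 2.8]
width: 0.0004
finger_force: 3.5
```

Emit:
play_rows:
  motion:
    - [[0.0004,0,0,0,0,0,1]]

```text
time: 14.05
tool_pos: [0.5001, -0.1115, 0.1178]
ee_rot: [0.0, 0.733, 0.68, -0.0]
force: [1.9, -8.3, 2.3]
width: 0.0005
finger_force: 4.1
```

Emit:
play_rows:
  motion:
    - [[0.0004,0,0,0,0,0,1]]

```text
time: 14.15
tool_pos: [0.5001, -0.1115, 0.1178]
ee_rot: [0.001, 0.733, 0.68, -0.001]
force: [0.1, -11.1, 1.6]
width: 0.0005
finger_force: 5.3
```

Emit:
play_rows:
  motion:
    - [[-0.001,0,0,0,0,0,1],[-0.002,0,0,0,0,0,1],[-0.003,0,0,0,0,0,1],[-0.003,0,0,0,0,0,1]]

```text
time: 14.55
tool_pos: [0.4994, -0.1134, 0.1174]
ee_rot: [-0.001, 0.733, 0.68, -0.0]
force: [-0.2, -0.8, 0.2]
width: 0.0002
finger_force: 0.0
```

Emit:
play_rows:
  motion:
    - [[-0.005,0,0,0,0,0,1],[-0.01,0,0,0,0,0,1],[-0.015,0,0,0,0,0,1],[-0.015,0,0,0,0,0,1]]

```text
time: 14.95
tool_pos: [0.4987, -0.1297, 0.1177]
ee_rot: [0.0, 0.733, 0.68, 0.0]
force: [1.1, 0.9, 0.3]
width: 0.0005
finger_force: 0.0
```

```bash
cat > g.py <<'E'
from h import *
f=ctrl.grab_frame("top");W=cloud(f);x,y,t=.4988,-.1316,-.0754
d=W-[x,y,0];ex=d[...,0]*np.cos(t)+d[...,1]*np.sin(t);ey=-d[...,0]*np.sin(t)+d[...,1]*np.cos(t);Z=W[...,2]
m=(Z>.088)&(Z<.1)&(abs(ex)<.08)&(ey>0)&(ey<.22);print("roof edge y",np.percentile(ey[m],[90,97,99]).round(4),"(160-v)")
m=(Z>.12)&(Z<.14)&(abs(ex)<.045)&(ey<.15)&(ey>.08);print("unit left y",np.percentile(ey[m],[97,99]).round(4),"(123-v)")
s=ctrl.read_state();print(s["time"],s["tool_pos"],s["force"])
cv2.imwrite("pics/final.png",cv2.resize(f["img"][140:250,295:500],None,fx=3.8,fy=3.8))
E
python3 g.py
```

```text
roof edge y [0.1568 0.1624 0.1638] (160-v)
unit left y [0.1264 0.1269] (123-v)
15.0 [ 0.49867364 -0.12931475  0.11772211] [-0.64088524 -0.78255757  1.08139973]
```

The guard holds with no contact. I'll retract straight up and check once more.

Emit:
play_rows:
  motion:
    - [[-0.004,0,-0.02,0,0,0,1],[-0.004,0,-0.06,0,0,0,1],[-0.004,0,-0.1,0,0,0,1],[-0.004,0,-0.13,0,0,0,1],[-0.004,0,-0.14,0,0,0,1],[-0.004,0,-0.14,0,0,0,1],[-0.004,0,-0.14,0,0,0,1]]

```text
time: 15.7
tool_pos: [0.498, -0.1326, 0.2562]
ee_rot: [-0.001, 0.733, 0.68, -0.0]
force: [1.0, -0.0, -0.4]
width: 0.0005
finger_force: 0.0
```

```bash
python3 g.py
```

```text
roof edge y [0.1549 0.1617 0.1637] (160-v)
unit left y [0.1263 0.1268] (123-v)
15.75 [ 0.49794345 -0.13264702  0.25595625] [-0.05173837  0.33151052 -0.22337061]
```

```bash
python3 -c "
from bench import ctrl;print(ctrl.close_job())"
```

```text
the job is handed in; nothing more can be done
None
```

The job is handed in at 15.75 s of the 58 s allowed: the slate memory stick lies flat between the nest's posts, and the guard stayed shut by itself (value about -0.003) with the arm clear; the highest push I read was 13 N.

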